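Seal a jar at the induction sealer

ROBOT

A 6-joint arm with a two-finger parallel gripper is mounted at the origin on the work surface. World frame = base frame: x ahead of the robot, y to its left, z up, the work surface at z = 0. Lengths are in m, angles in rad, forces in N, time in s.
With the tool pointing down it reaches from about 0.375 to 0.975 m from the base axis. Payload 3.8 kg.
Tool frame: the origin (TCP) lies at the very end of the fingers, on their centre line; the grasp point (between the pads) lies 19 mm behind it; z points along the fingers, y is the line along which they close (so a half turn about z gives the same grasp; the last joint's range is limited). The gripper opens to 85 mm and grips with 20 to 120 N. Pads are 22 mm wide; open, the fingers measure 114 mm over their backs; the gripper's body (76 mm by 85 mm) begins 54 mm behind the grasp point. The pads swing forward as they close: fully open they stand 13 mm farther back than shut.
Start: joints at [-1.244, 0.264, 1.604, -0, 1.274, -0.037], TCP at [0.24, -0.631, 0.194] pointing down, gripper open.
Joint ranges: [-2.63, 2.63], [-0.94, 2.18], [0.31, 2.57], [-1.31, 4.45], [0, 2.66], [-2.55, 2.55]. Speed limits (rad/s): [2.57, 2.57, 3.14, 3.14, 3.14, 3.14].

INTERFACE

Orientations are given as a rotation vector (axis times angle).
In Python, from workcell import * gives the robot as it stands.
- The arm moves only by the shell command python3 -m crank 'ROWS' [OPENING] [FORCE]. ROWS is JSON, a list that holds one entry, the list of rows, each a list of 6 numbers: the shift along the tool's x, y, z in cm, then the turn, a rotation vector about the tool's x, y, z in rad. In form: [[[dx, dy, dz, ax, ay, az], ...]]. A call has 1 to 8 rows; each row shifts and turns the commanded pose from where the row before left it, along the tool's axes as they then stand; what a row does not reach is not made up. A row lasts 1/12 s, in which the tool goes at most 41.7 mm and 7.16 degrees, less where a joint would pass 70% of its speed; a pose out of reach is approached as far as the arm can. A call with a gripper value outside its range is refused whole. OPENING is the finger opening in cm, from 0 to 8.54, set as the call begins (- or left out, the last holds). The fingers move at their own pace and stop on an object; FORCE is the grip in N (left out, the last holds). Time passes only in rows, so rows that do not move let the fingers close. It gives the time, the measured TCP pose, the force, the opening and the grip force at its end, in the units of the state.
- read_state(): the state, without advancing time (a new reading comes with each control period).
- read_camera(name): name is "side" or "top"; returns the picture (480x640x3 uint8, blue, green, red); there is no depth.
- camera_model(name): a dict with "camera_matrix" (3x3 intrinsics, pixels), "R" (3x3) and "t" (3): a world point X has camera coordinates R X + t. Camera axes: x right, y down, z forward; pixel columns grow to the right and rows downward; lengths in m; the calibration is good to about 2 mm. A picture is of the moment at which its call begins. camera_model takes no time and is no camera call.
- finish_job(): hands the job in; it is judged then, once.
The state is a dict: "time": time; "q": joint angles; "joint_vel": joint speeds; "joint_torque": joint torques, N m; "tool_pos": TCP position; "tcp_rot": TCP orientation; "wrist_force": force on the tool from outside, world axes, zero at the start; "torque": the same for the moment, N m; "width": opening from 0.0 (shut) to 1.0 (fully open); "grip_force": force on a finger pad.
Only numpy, scipy, OpenCV 4.12 (cv2) and the standard library are available. Lean on these libraries where they do the work, as an engineer would, in place of code of your own. Each camera call takes 0.05 s, during which the arm holds its last target. There are 200 camera calls.

TASK

Lift the black sealing head off its rest by the handle, lower it gently over the white lid of the squat brown jar so that it rests flat on the lid, and let go. Only then run the sealer from its control unit: press the long bar key, the square key, the small round key and last the large round key, in that order, one at a time, each right down for a moment and fully released before the next, and never the cross-shaped cancel key. Leave the head sitting on the jar, the jar upright where it stands, and the slim bottles and spare lid undisturbed.

Things in the scene. Friction and masses are not known exactly. Their poses are not given: they have to be found in the camera images.
- console: control unit of the sealer: grey flat-topped case fixed on the bench, 165 (x) x 235 (y) x 60 mm high, origin at the centre of its underside. On top a grid of six places, two rows (33 mm either side of the middle in its x) by three columns (its y -66, 0, +66 mm); five carry one light-grey key each on a dark steel 50 x 50 x 6 mm plate, in an arrangement that changes from run to run; the sixth (+x, +y corner) is a small dark flat display
- key_bar_top (a point): centre of the top face of the long narrow bar key (12 x 38 mm, long along the unit's y); z up; the key goes straight down. Its top stands 72 mm above the bench, 12 mm above the control unit's top and stays 6 mm above it when fully pressed
- key_bar (a joint): travel of that key in m: 0 up, 0.006 fully down; springs back; starts to move at 1.5 N, fully down at 5 N
- key_square_top (a point): centre of the top face of the square key (26 x 26 mm); z up; the key goes straight down. Its top stands 72 mm above the bench, 12 mm above the control unit's top and stays 6 mm above it when fully pressed
- key_square (a joint): travel of that key in m: 0 up, 0.006 fully down; springs back; starts to move at 1.5 N, fully down at 5 N
- key_small_top (a point): centre of the top face of the small round key (18 mm diameter); z up; the key goes straight down. Its top stands 72 mm above the bench, 12 mm above the control unit's top and stays 6 mm above it when fully pressed
- key_small (a joint): travel of that key in m: 0 up, 0.006 fully down; springs back; starts to move at 1.5 N, fully down at 5 N
- key_large_top (a point): centre of the top face of the large round key (36 mm diameter); z up; the key goes straight down. Its top stands 72 mm above the bench, 12 mm above the control unit's top and stays 6 mm above it when fully pressed
- key_large (a joint): travel of that key in m: 0 up, 0.006 fully down; springs back; starts to move at 1.5 N, fully down at 5 N
- key_cross_top (a point): centre of the top face of the cross-shaped key (34 mm across, arms 10 mm wide): CANCEL, not to be pressed; z up; the key goes straight down. Its top stands 72 mm above the bench, 12 mm above the control unit's top and stays 6 mm above it when fully pressed
- key_cross (a joint): travel of that key in m: 0 up, 0.006 fully down; springs back; starts to move at 1.5 N, fully down at 5 N
- head: cordless hand-held sealing head, black, round, loose, about 0.3 to 0.65 kg: a bell 92 mm in diameter and 35 mm high with a low shoulder to 50 mm, and above it an upright round handle 36 mm in diameter from 50 to 135 mm. Origin at the centre of its underside, z up its axis. In its underside is a round recess 72 mm in diameter and 15 mm deep. It starts standing upright on a black rubber rest, a fixed disc 116 mm in diameter and 8 mm thick
- head_grip (a point): place to grip the handle: on its axis, 105 mm above the head's underside, 30 mm below the handle's top
- head_face (a point): centre of the flat ceiling of the head's recess, 15 mm above its underside, 90 mm below head_grip; z along the head's axis
- jar_lid (a point): centre of the top of the jar's white lid; z up the jar's axis. The jar is squat, dark brown, loose, about 0.2 to 0.4 kg, 68 mm in diameter and 96 mm high in all; its lid is 60 mm in diameter and 24 mm high, so the head's recess goes over it with 6 mm of play all round and the head then rests on the lid with head_face at jar_lid
- bottle_a_mid (a point): bystander: slim brown bottle with white cap, loose, 48 mm in diameter, 125 mm high; point half-way up
- bottle_b_mid (a point): bystander: another such bottle; point half-way up
- spare_lid_center (a point): bystander: loose white jar lid lying flat, 60 mm in diameter, 20 mm high; its centre
Things that resemble listed ones, but are neither listed nor needed, are in the scene too. What is shaped like the part that bears jar_lid but orange is not meant.

How it is judged:
By the outcome, as a careful person would: the job done as asked, in the order asked, and still so for the second after the job is handed in, with the robot touching nothing.
It also fails if it takes over 56 s, if anything falls off the work surface, if the arm or the gripper's body presses on something with over 40 N, if the wrist force passes 120 N, or if a joint passes its speed limit or range.

## Working session

There is one attempt and no reset: what is moved stays moved. The work goes in short steps, Python scripts to look and compute and a shell command to move; the robot and the scene stay as the last step left them, time stands still between calls to the robot, and variables do not carry over. Pictures are saved under pics/ and viewed, at most 10 in all, crops included, and the job is handed in when it is done.

```bash
mkdir -p pics
python3 - <<'E'
from workcell import *
import cv2,numpy as np
np.set_printoptions(precision=4,suppress=True)
for n in("top","side"):
    cv2.imwrite(f"pics/{n}0.png",read_camera(n)); c=camera_model(n); print(n,c["camera_matrix"],c["R"],c["t"])
s=read_state();print(s)
E
```

```text
top [[609.0048   0.     308.0907]
 [  0.     609.0048 244.0441]
 [  0.       0.       1.    ]] [[-0.0225 -0.9997 -0.0014]
 [-0.9848  0.0224 -0.1723]
 [ 0.1723 -0.0025 -0.985 ]] [0.0761 0.5531 1.4568]
side [[490.138    0.     316.5363]
 [  0.     490.138  237.7545]
 [  0.       0.       1.    ]] [[-0.7991 -0.601   0.0166]
 [-0.4759  0.6154 -0.6284]
 [ 0.3674 -0.51   -0.7777]] [0.4966 0.2679 0.8601]
{'time': 0.1, 'q': array([-1.2439,  0.2647,  1.6053,  0.    ,  1.2737, -0.0369]), 'joint_vel': array([ 0.0006, -0.003 , -0.001 ,  0.    , -0.0014, -0.0015]), 'joint_torque': array([  0.0003, -51.6707, -36.8591,  -0.0001,   0.0063,  -0.    ]), 'tool_pos': array([ 0.24  , -0.6301,  0.1933]), 'tcp_rot': array([-3.0878, -0.568 ,  0.0005]), 'wrist_force': array([-0.1566,  0.8747,  0.2347]), 'torque': array([-0.0515, -0.0267, -0.0004]), 'grip_force': 0.0, 'width': 1.0024791463603784}
```

View pics/top0.png

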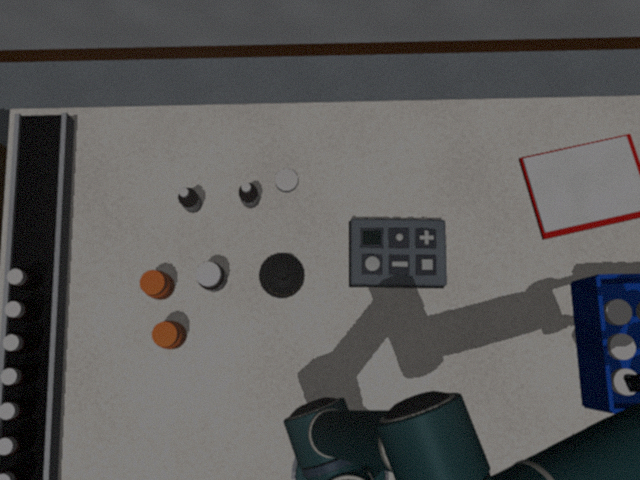

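View pics/side0.png

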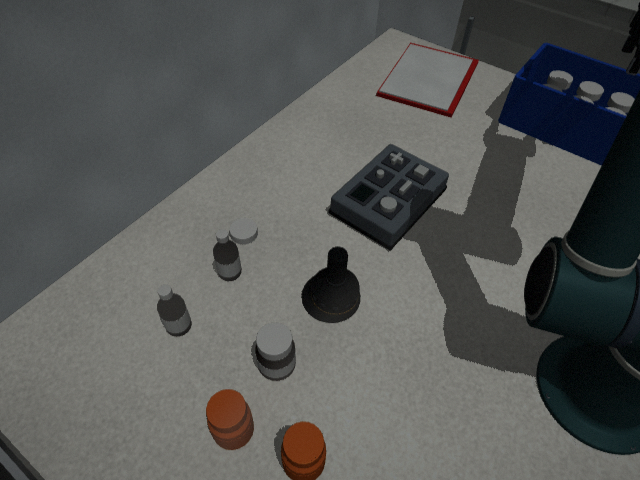

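Top view: the jar lid is at about (209,275), the head at (282,275), and the bottles at (188,198) and (248,191). The spare lid is at (287,180). Keys: small (399,237), cross (427,237), large (372,264), bar (400,264), square (428,264). In the side view the lid is at (275,342) and the handle top at (338,252). I'll enlarge both views.

Run:
```python
import cv2,numpy as np
t=cv2.imread("pics/top0.png");s=cv2.imread("pics/side0.png")
g=lambda a:np.clip((a/255.)**.55*255,0,255).astype(np.uint8)
a=cv2.resize(t[210:310,180:330],None,fx=5.3333,fy=5.3333,interpolation=cv2.INTER_CUBIC)[:300]
a=cv2.resize(t[240:310,180:320],(800,400),interpolation=cv2.INTER_CUBIC)
cv2.imwrite("pics/c1.png",g(a))
b=cv2.resize(s[235:385,240:390],(600,600),interpolation=cv2.INTER_CUBIC);cv2.imwrite("pics/c2.png",g(b))
c=cv2.resize(t[205:295,340:460],(800,600),interpolation=cv2.INTER_CUBIC);cv2.imwrite("pics/c3.png",g(c))
```

```text
(no output)
```

View pics/c1.png

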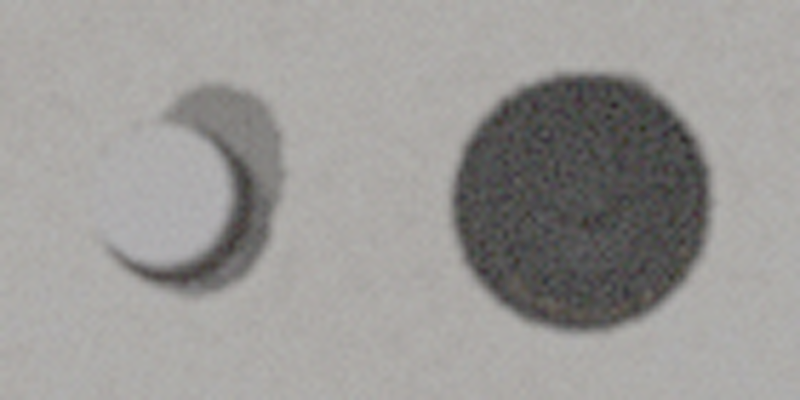

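View pics/c2.png

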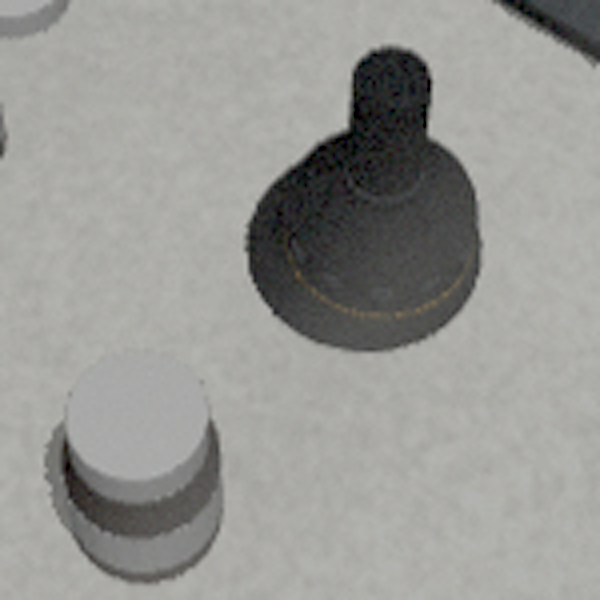

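View pics/c3.png

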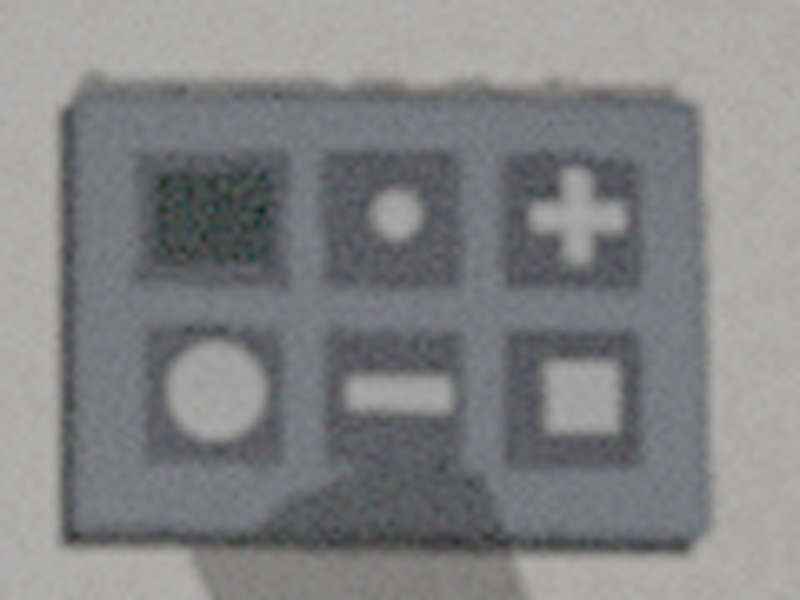

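The crops give me centres to refine. In c1 the lid is at (161,195) and the rest at (583,200). In c2 the handle top is at (391,76) and the lid at (138,406). In c3 the keys are: small (396,214), cross (578,216), large (216,390), bar (400,394), square (582,398). Next I'll compute positions.

```bash
cat > h.py <<'E'
from workcell import *
import cv2,numpy as np
from scipy.spatial.transform import Rotation as Ro
np.set_printoptions(precision=4,suppress=True)
def plane(n,p,z):
    c=camera_model(n);d=c["R"].T@np.linalg.solve(c["camera_matrix"],[*p,1]);o=-c["R"].T@c["t"]
    return (o+d*(z-o[2])/d[2])
def to(target,yaw=None):
    "shift in tool axes, cm, and tool yaw info"
    s=read_state();R=Ro.from_rotvec(s["tcp_rot"]).as_matrix()
    return R.T@(np.array(target)-s["tool_pos"])*100
E
python3 - <<'E'
from h import *
f=lambda x,y,s,ox,oy:(ox+(x+.5)/s-.5,oy+(y+.5)/s-.5)
print("lid t",plane("top",f(161,195,5.714,180,240),.096))
print("lid s",plane("side",f(138,406,4,240,235),.096))
print("rest t",plane("top",f(583,200,5.714,180,240),.008))
print("handle s",plane("side",f(391,76,4,240,235),.143))
for k,(x,y) in dict(small=(396,214),cross=(578,216),large=(216,390),bar=(400,394),square=(582,398)).items():
    print(k,plane("top",f(x,y,6.667,340,205),.072))
for k,p in dict(ba=(186,191),bb=(246,186)).items(): print(k,plane("top",p,.12))
print("spare",plane("top",(287,180),.02))
s=read_state();R=Ro.from_rotvec(s["tcp_rot"]).as_matrix();print(R)
for n in("top","side"):
  c=camera_model(n);q=c["camera_matrix"]@(c["R"]@plane("top",f(583,200,5.714,180,240),.008)+c["t"]);print(n,q[:2]/q[2])
E
```

```text
lid t [0.4803 0.3032 0.096 ]
lid s [0.4844 0.3014 0.096 ]
rest t [0.4852 0.1318 0.008 ]
handle s [0.4819 0.1286 0.143 ]
small [ 0.5637 -0.1581  0.072 ]
cross [ 0.5614 -0.2245  0.072 ]
large [ 0.5003 -0.0897  0.072 ]
bar [ 0.4973 -0.1563  0.072 ]
square [ 0.4944 -0.2222  0.072 ]
ba [0.6773 0.3524 0.12  ]
bb [0.6864 0.2091 0.12  ]
spare [0.7276 0.1139 0.02  ]
[[ 0.9345  0.3558 -0.0007]
 [ 0.3558 -0.9345  0.0019]
 [ 0.0001 -0.002  -1.    ]]
top [281.6176 274.5893]
side [331.6279 295.1993]
```

Both cameras agree to about 4 mm: head (0.484, 0.130), lid (0.482, 0.3025). The keys fit a 66 mm grid. Moving above the head, a shift of about (50, -62) cm in tool axes.

```bash
python3 -m crank '[[[1,-1.25,-0.2,0,0,0],[2,-2.5,-0.3,0,0,0],[2.2,-2.75,-0.3,0,0,0],[2.2,-2.75,-0.3,0,0,0],[2.2,-2.75,-0.3,0,0,0],[2.2,-2.75,-0.3,0,0,0],[2.2,-2.75,-0.3,0,0,0],[2.2,-2.75,0,0,0,0]]]'
python3 -m crank '[[[2.2,-2.75,0,0,0,0],[2.2,-2.75,0,0,0,0],[2.2,-2.75,0,0,0,0],[2.2,-2.75,0,0,0,0],[2.2,-2.75,0,0,0,0],[2.2,-2.75,0,0,0,0],[2.2,-2.75,0,0,0,0],[2.2,-2.75,0,0,0,0]]]'
python3 -m crank '[[[2.2,-2.75,0,0,0,0],[2.2,-2.75,0,0,0,0],[2.2,-2.75,0,0,0,0],[2.2,-2.75,0,0,0,0],[2.2,-2.75,0,0,0,0],[2.0,-2.5,0,0,0,0],[1,-1.25,0,0,0,0],[0,0,0,0,0,0]]]'
python3 -c "
from h import *
s=read_state();print(s['q'],s['tool_pos'],to((.484,.130,.094)))"
```

```text
time: 0.77
tool_pos: [0.3197, -0.3823, 0.2146]
tcp_rot: [3.09, 0.567, 0.0]
wrist_force: [1.3, 0.6, -0.5]
width: 0.999
grip_force: 0.0
time: 1.43
tool_pos: [0.4055, -0.1139, 0.2142]
tcp_rot: [-3.09, -0.568, 0.0]
wrist_force: [1.4, 0.0, -0.3]
width: 1.0
grip_force: 0.0
time: 2.1
tool_pos: [0.4746, 0.1007, 0.214]
tcp_rot: [-3.087, -0.574, 0.001]
wrist_force: [0.1, 0.6, -0.3]
width: 1.003
grip_force: 0.0
[ 0.1568 -0.1132  1.9718  0.0012  1.2835  1.3596] [0.4746 0.1007 0.214 ] [ 1.9337 -2.382  12.0009]
```

```bash
python3 -m crank '[[[1,-1.2,0.5,0,0,0],[0.9,-1.2,1.5,0,0,0],[0,0,2,0,0,0],[0,0,2,0,0,0],[0,0,2,0,0,0],[0,0,2,0,0,0],[0,0,1.5,0,0,0],[0,0,0.5,0,0,0]]]'
python3 -m crank '[[[0,0,0,0,0,0],[0,0,0,0,0,0]]]'
python3 - <<'E'
from h import *
print(to((.484,.130,.094)))
g=lambda a:np.clip((a/255.)**.45*255,0,255).astype(np.uint8)
s=g(read_camera("side")[190:340,250:450]);t=g(read_camera("top")[200:300,180:330])
cv2.imwrite("pics/d.png",np.hstack([cv2.resize(s,(480,360)),cv2.resize(t,(320,213)).copy() if 0 else cv2.copyMakeBorder(cv2.resize(t,(320,213)),0,147,0,0,0)]))
E
```

```text
time: 2.77
tool_pos: [0.4806, 0.1253, 0.0913]
tcp_rot: [3.089, 0.567, -0.009]
wrist_force: [-1.0, 0.2, -0.4]
width: 0.999
grip_force: 0.0
time: 2.93
tool_pos: [0.4835, 0.1263, 0.0948]
tcp_rot: [3.09, 0.567, -0.0]
wrist_force: [0.8, 0.3, -0.2]
width: 1.004
grip_force: 0.0
[ 0.1756 -0.3304  0.0763]
```

View pics/d.png

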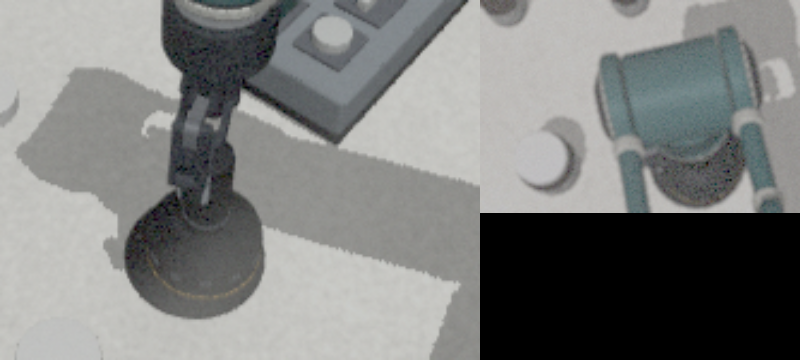

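The side view shows the fingers straddling the handle. Closing and lifting.

```bash
python3 -m crank '[[[0,-0.2,0,0,0,0],[0,0,0,0,0,0],[0,0,0,0,0,0],[0,0,0,0,0,0],[0,0,0,0,0,0],[0,0,0,0,0,0],[0,0,0,0,0,0],[0,0,0,0,0,0]]]' 2.5 60
python3 -m crank '[[[0,0,0,0,0,0],[0,0,0,0,0,0],[0,0,0,0,0,0],[0,0,0,0,0,0]]]'
```

```text
time: 3.7
tool_pos: [0.4834, 0.1286, 0.0953]
tcp_rot: [3.089, 0.568, 0.002]
wrist_force: [-0.5, -1.8, 4.7]
width: 0.39
grip_force: 59.3
time: 4.03
tool_pos: [0.4834, 0.1286, 0.0953]
tcp_rot: [3.089, 0.568, 0.002]
wrist_force: [-1.0, -1.7, 5.6]
width: 0.388
grip_force: 59.3
```

```bash
python3 -m crank '[[[0,0,-0.5,0,0,0],[0,0,-1.5,0,0,0],[0,0,-2,0,0,0],[0,0,-2,0,0,0],[0,0,-2,0,0,0],[0,0,-2,0,0,0],[0,0,-1.5,0,0,0],[0,0,-0.5,0,0,0]]]'
python3 -m crank '[[[0.3,-0.8,0,0,0,0],[0.8,-2.2,0,0,0,0],[1,-2.7,0,0,0,0],[1,-2.7,0,0,0,0],[1,-2.7,0,0,0,0],[1,-2.7,0,0,0,0],[0.6,-1.6,0,0,0,0],[0.3,-0.8,0,0,0,0]]]'
python3 -m crank '[[[0,0,0,0,0,0],[0,0,0,0,0,0],[0,0,0,0,0,0],[0,0,0,0,0,0]]]'
python3 - <<'E'
from h import *
g=lambda a:np.clip((a/255.)**.45*255,0,255).astype(np.uint8)
S=read_camera("side");T=read_camera("top");cv2.imwrite("pics/s1.png",S);cv2.imwrite("pics/t1.png",T)
s=g(S[230:390,200:350]);t=g(T[220:320,160:260])
cv2.imwrite("pics/e.png",np.hstack([cv2.resize(s,(500,533)),cv2.copyMakeBorder(cv2.resize(t,(300,300)),0,233,0,0,0)]))
print(read_state())
E
```

```text
time: 4.7
tool_pos: [0.4835, 0.1291, 0.2163]
tcp_rot: [-3.089, -0.568, -0.004]
wrist_force: [-0.3, 0.1, -3.1]
width: 0.388
grip_force: 60.4
time: 5.37
tool_pos: [0.4794, 0.3039, 0.2117]
tcp_rot: [-3.089, -0.572, 0.006]
wrist_force: [-0.2, 0.4, -4.0]
width: 0.386
grip_force: 60.6
time: 5.7
tool_pos: [0.4811, 0.3002, 0.2141]
tcp_rot: [3.089, 0.566, -0.001]
wrist_force: [-0.5, -0.1, -4.1]
width: 0.388
grip_force: 60.6
{'time': 5.8, 'q': array([ 0.5141,  0.0489,  1.8136, -0.0002,  1.2791,  1.7226]), 'joint_vel': array([ 0.0013, -0.0023, -0.0037,  0.0024,  0.0005,  0.0011]), 'joint_torque': array([  0.1347, -41.5012, -38.7367,   0.0066,   0.0109,  -0.0017]), 'tool_pos': array([0.4814, 0.3004, 0.2145]), 'tcp_rot': array([3.09  , 0.566 , 0.0001]), 'wrist_force': array([ 0.3019, -0.295 , -4.5238]), 'torque': array([-0.0238, -0.0181, -0.0444]), 'grip_force': 60.61665058135986, 'width': 0.3927748880815855}
```

View pics/e.png

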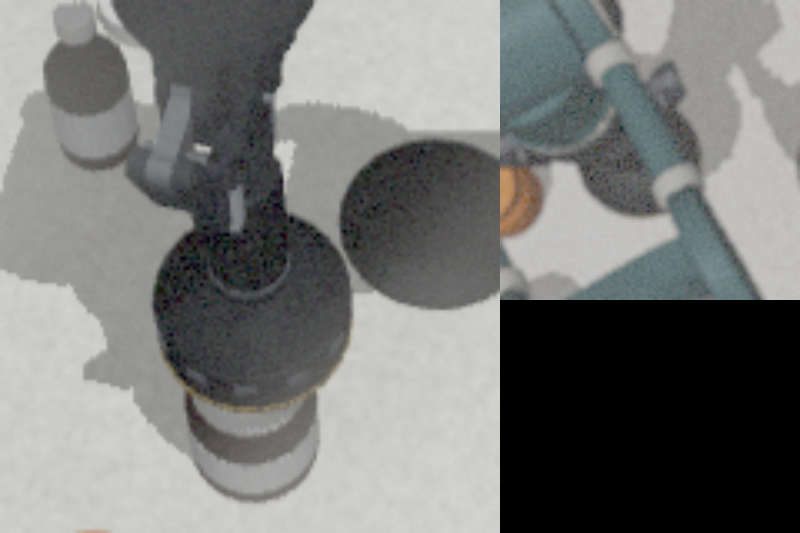

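The head hangs level over the jar. In the side crop the bell edges are at x=153 and 352 with the rim bottom at y=411, and the jar edges are at 187 and 319. I'll fit the outlines in both cameras to get the lateral offset.

```bash
cat >> h.py <<'E'
def outline(n,x,y,rz):
    a=np.linspace(0,2*np.pi,360);c=camera_model(n)
    P=np.vstack([np.c_[x+r*np.cos(a),y+r*np.sin(a),0*a+z] for r,z in rz])
    q=(P@c["R"].T+c["t"])@c["camera_matrix"].T;q=q[:,:2]/q[:,2:]
    return dict(l=q[:,0].min(),r=q[:,0].max(),t=q[:,1].min(),b=q[:,1].max())
def fit(obs,rz,x0):
    from scipy.optimize import least_squares
    def f(p): return [outline(n,*p,rz)[k]-v for (n,k),v in obs.items()]
    r=least_squares(f,x0,diff_step=1e-3);return r.x,r.fun
E
python3 - <<'E'
from h import *
lid=[(.03,.096)];S="side";T="top"
print("lid side",*fit({(S,"l"):256.1,(S,"r"):292.1,(S,"t"):322.1},lid,(.48,.3)))
print("lid top",*fit({(T,"r"):180+234/5.714-.4,(T,"t"):240+121/5.714-.4,(T,"b"):240+268/5.714-.4},lid,(.48,.3)))
z=.127;bell=[(.046,z),(.046,z+.035)]
h={(S,"l"):245.55,(S,"r"):305.25,(S,"b"):352.95}
print("head side",*fit(h,bell,(.48,.3)))
print("head top",*fit({(T,"r"):160+200/3-.33,(T,"b"):220+215/3-.33,(T,"l"):160+82/3-.33},bell,(.48,.3)))
print("handle0",*fit({(S,"l"):240+353/4-.4,(S,"r"):240+431/4-.4,(S,"t"):235+46/4-.4},[(.018,.143)],(.48,.13)))
E
```

```text
lid side [0.4819 0.3043] [-0.2628  0.2641 -0.0142]
lid top [0.4806 0.3029] [ 0.      0.2989 -0.2946]
head side [0.4808 0.2973] [ 0.0421 -0.0439  0.0035]
head top [0.4814 0.2971] [ 1.6771 -0.0202 -1.6361]
handle0 [0.4809 0.1293] [-0.5111  0.5114 -0.0173]
```

The fits put the head at about y=0.298 and the lid at 0.3036, so I'll shift +5 mm in y and start lowering.

```bash
python3 -m crank '[[[0.2,-0.5,0,0,0,0],[0,0,0.5,0,0,0],[0,0,1,0,0,0],[0,0,0.8,0,0,0],[0,0,0.3,0,0,0],[0,0,0,0,0,0],[0,0,0,0,0,0],[0,0,0,0,0,0]]]'
python3 -m crank '[[[0,0,0.3,0,0,0],[0,0,0.3,0,0,0],[0,0,0.3,0,0,0],[0,0,0.2,0,0,0],[0,0,0,0,0,0],[0,0,0,0,0,0]]]'
python3 -c "
from h import *
s=read_state();print(s['tool_pos'],s['wrist_force'],s['torque'])
S=read_camera('side');cv2.imwrite('pics/s2.png',cv2.resize(np.clip((S[230:390,200:350]/255.)**.45*255,0,255).astype(np.uint8),(500,533)))"
```

```text
time: 6.47
tool_pos: [0.4815, 0.3069, 0.1886]
tcp_rot: [-3.09, -0.568, -0.0]
wrist_force: [0.0, 0.3, -3.8]
width: 0.386
grip_force: 60.7
time: 6.97
tool_pos: [0.4811, 0.3068, 0.1772]
tcp_rot: [3.09, 0.568, -0.001]
wrist_force: [-0.4, 0.1, -4.7]
width: 0.392
grip_force: 60.7
[0.4811 0.3068 0.1772] [-0.3511  0.1381 -4.7098] [-0.0032 -0.0201  0.001 ]
```

View pics/s2.png

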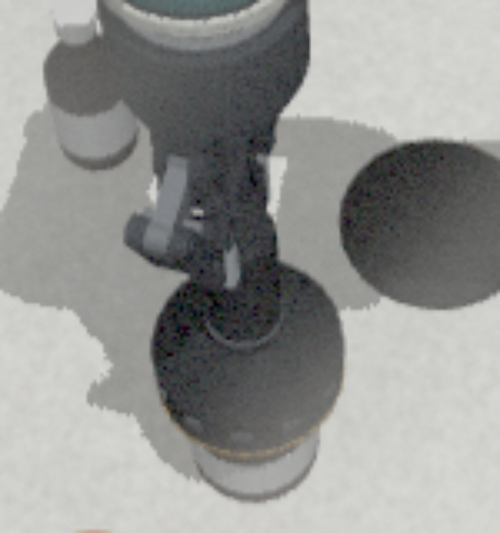

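The side view shows the rim already below the lid top with no contact force (bell edges x=152 and 345, rim bottom at y=457). Checking the centring again.

```bash
python3 - <<'E'
from h import *
S="side";z=.0897
print(fit({(S,"l"):200+152/3.333-.35,(S,"r"):200+345/3.333-.35,(S,"b"):230+457/3.333-.35},[(.046,z),(.046,z+.035)],(.48,.3)))
jar=[(.034,0),(.034,.07)]
print(fit({(S,"l"):200+188/3.333-.35,(S,"r"):200+319/3.333-.35,(S,"b"):230+501/3.333-.35},jar,(.48,.3)))
E
python3 -m crank '[[[0,0,0.2,0,0,0],[0,0,0.2,0,0,0],[0,0,0.2,0,0,0],[0,0,0,0,0,0]]]'
```

```text
(array([0.48  , 0.3041]), array([ 0.0656, -0.0684,  0.0052]))
(array([0.483 , 0.3016]), array([-0.7927,  0.849 , -0.0452]))
time: 7.35
tool_pos: [0.4809, 0.3066, 0.1708]
tcp_rot: [3.089, 0.568, -0.002]
wrist_force: [0.2, 0.1, -3.0]
width: 0.385
grip_force: 60.7
```

```bash
python3 -m crank '[[[0,0,0.1,0,0,0],[0,0,0,0,0,0],[0,0,0,0,0,0]]]'; python3 -m crank '[[[0,0,0.1,0,0,0],[0,0,0,0,0,0],[0,0,0,0,0,0]]]'
```

```text
time: 7.6
tool_pos: [0.4813, 0.3069, 0.1705]
tcp_rot: [3.09, 0.568, -0.0]
wrist_force: [0.7, 0.8, -3.9]
width: 0.391
grip_force: 60.7
time: 7.85
tool_pos: [0.4813, 0.3068, 0.1695]
tcp_rot: [3.09, 0.568, -0.0]
wrist_force: [0.4, -0.4, -4.0]
width: 0.39
grip_force: 60.7
```

```bash
python3 -m crank '[[[0,0,0.1,0,0,0],[0,0,0,0,0,0],[0,0,0,0,0,0]]]'; python3 -m crank '[[[0,0,0.1,0,0,0],[0,0,0,0,0,0],[0,0,0,0,0,0]]]'
```

```text
time: 8.1
tool_pos: [0.4813, 0.3069, 0.1685]
tcp_rot: [-3.09, -0.568, 0.0]
wrist_force: [-0.3, -0.4, -4.1]
width: 0.388
grip_force: 60.7
time: 8.35
tool_pos: [0.4817, 0.3071, 0.1684]
tcp_rot: [-3.089, -0.568, -0.002]
wrist_force: [-0.9, -0.9, 1.7]
width: 0.389
grip_force: 61.1
```

Contact at TCP z 0.168, as predicted. Releasing in stages.

```bash
python3 -m crank '[[[0,0,0,0,0,0],[0,0,0,0,0,0],[0,0,0,0,0,0]]]' 2.5 20; python3 -m crank '[[[0,0,0,0,0,0],[0,0,0,0,0,0],[0,0,0,0,0,0],[0,0,0,0,0,0],[0,0,0,0,0,0],[0,0,0,0,0,0]]]' 7.5
python3 -m crank '[[[0,0,-0.5,0,0,0],[0,0,-1,0,0,0],[0,0,-2,0,0,0],[0,0,-2,0,0,0],[0,0,-2,0,0,0],[0,0,-2,0,0,0],[0,0,-1,0,0,0],[0,0,0,0,0,0]]]'
python3 -c "
from h import *
print(to((.4973,-.1563,.13)))"
```

```text
time: 8.6
tool_pos: [0.4817, 0.3071, 0.1683]
tcp_rot: [-3.089, -0.568, -0.002]
wrist_force: [-1.3, -0.7, 4.4]
width: 0.387
grip_force: 61.3
time: 9.1
tool_pos: [0.4813, 0.3068, 0.1673]
tcp_rot: [3.09, 0.568, -0.0]
wrist_force: [0.4, -0.2, 0.4]
width: 0.878
grip_force: 0.0
time: 9.77
tool_pos: [0.4832, 0.3079, 0.2769]
tcp_rot: [-3.087, -0.568, -0.01]
wrist_force: [0.6, 0.4, -0.7]
width: 0.876
grip_force: 0.0
[-15.3     43.9043  14.5312]
```

```bash
python3 -m crank '[[[-0.4,1.1,0,0,0,0],[-0.9,2.6,0,0,0,0],[-1.1,3.2,0,0,0,0],[-1.1,3.2,0,0,0,0],[-1.1,3.2,0,0,0,0],[-1.1,3.2,0,0,0,0],[-1.1,3.2,0,0,0,0],[-1.1,3.2,0,0,0,0]]]' 0 40
python3 -m crank '[[[-1.1,3.2,0.5,0,0,0],[-1.1,3.2,1.5,0,0,0],[-1.1,3.2,2,0,0,0],[-1.1,3.2,2,0,0,0],[-1.1,3.2,2,0,0,0],[-1.1,3.2,2,0,0,0],[-0.5,1.5,1.5,0,0,0],[0,0,1,0,0,0]]]'
python3 -m crank '[[[0,0,0,0,0,0],[0,0,0,0,0,0],[0,0,0,0,0,0]]]'
python3 - <<'E'
from h import *
print(to((.4973,-.1563,.072)))
S=read_camera("side");g=lambda a:np.clip((a/255.)**.45*255,0,255).astype(np.uint8)
cv2.imwrite("pics/f.png",np.hstack([cv2.resize(g(S[260:400,220:340]),(400,467)),cv2.resize(g(S[120:260,320:440]),(400,467))]))
E
```

```text
time: 10.43
tool_pos: [0.4872, 0.0624, 0.2704]
tcp_rot: [3.09, 0.568, -0.005]
wrist_force: [0.5, -0.4, 0.1]
width: 0.002
grip_force: 0.0
time: 11.1
tool_pos: [0.4931, -0.1569, 0.1435]
tcp_rot: [-3.089, -0.562, 0.009]
wrist_force: [-0.2, 0.5, 0.5]
width: -0.002
grip_force: 0.0
time: 11.35
tool_pos: [0.4963, -0.1531, 0.1478]
tcp_rot: [-3.089, -0.57, -0.0]
wrist_force: [0.9, 0.1, 0.4]
width: -0.002
grip_force: 0.0
[-0.0221  0.3353  7.5823]
```

View pics/f.png

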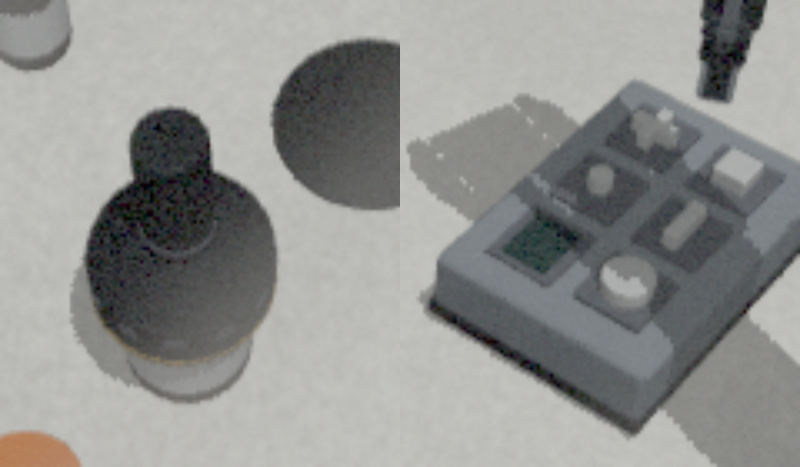

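The head sits level on the lid, with the brown body visible below it. The closed fingers are above the bar key. Pressing the bar.

```bash
python3 -m crank '[[[0,0.3,1,0,0,0],[0,0,2,0,0,0],[0,0,2,0,0,0],[0,0,1.3,0,0,0],[0,0,0.5,0,0,0],[0,0,0,0,0,0],[0,0,0,0,0,0],[0,0,0,0,0,0]]]'; python3 -m crank '[[[0,0,0.3,0,0,0],[0,0,0.3,0,0,0],[0,0,0.3,0,0,0],[0,0,0.3,0,0,0],[0,0,0.2,0,0,0],[0,0,0,0,0,0],[0,0,0,0,0,0],[0,0,0,0,0,0]]]'
```

```text
time: 12.07
tool_pos: [0.4985, -0.157, 0.0808]
tcp_rot: [3.088, 0.569, 0.003]
wrist_force: [-0.3, -0.0, -0.4]
width: -0.0
grip_force: 0.0
time: 12.73
tool_pos: [0.4973, -0.1568, 0.0655]
tcp_rot: [-3.09, -0.568, 0.0]
wrist_force: [0.3, 0.3, 0.2]
width: -0.003
grip_force: 0.0
```

No force yet at the expected depth, so I'll look before going on.

Run:
```python
from h import *
S=read_camera("side");g=lambda a:np.clip((a/255.)**.45*255,0,255).astype(np.uint8)
s=read_state();print(s["tool_pos"],s["wrist_force"],s["torque"])
cv2.imwrite("pics/g.png",cv2.resize(g(S[130:250,330:450]),(600,600)))
```

```text
[ 0.4975 -0.1568  0.0656] [ 0.1511 -0.3511 -0.0886] [ 0.0187 -0.0173 -0.0584]
```

View pics/g.png

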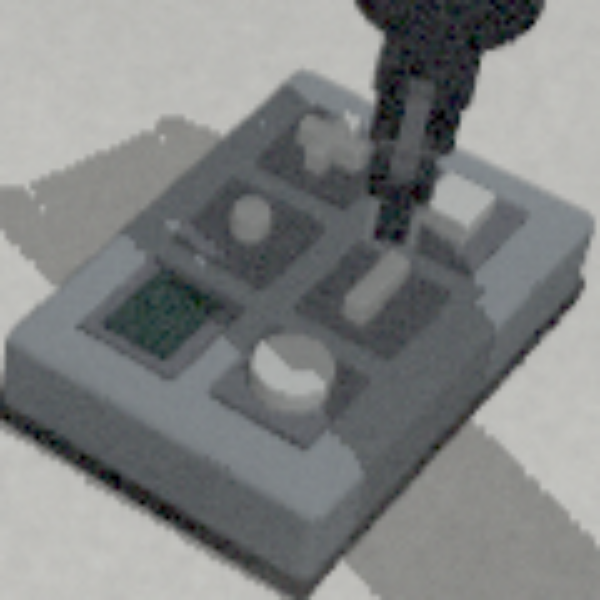

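The fingertip end is at crop (393,240) and the bar key top at about (378,285). The tip seems higher than reported, so I'll project the expected points.

Run:
```python
from h import *
c=camera_model("side")
def pr(X):
    q=c["camera_matrix"]@(c["R"]@np.array(X)+c["t"]);q=q[:2]/q[2];return (q-[330,130]+.4)*5
print("tcp",pr(read_state()["tool_pos"]))
for n,p in dict(bar=(.4973,-.1563,.072),sq=(.4944,-.2222,.072),sm=(.5637,-.1581,.072),lg=(.5003,-.0897,.072)).items(): print(n,pr(p))
for z in(.075,.08,.085): print(z,pr((.4973,-.1568,z)))
```

```text
tcp [379.104  297.1034]
bar [381.1151 287.5648]
sq [461.3697 207.7107]
sm [254.0952 220.0285]
lg [294.7334 373.3021]
0.075 [382.7931 282.0219]
0.08 [384.6278 273.8132]
0.085 [386.4761 265.544 ]
```

The key projections match, but the visible tip is about 30 mm above the reported TCP, or offset sideways. I'll probe downward gently: case contact at 0.060 would mean a sideways offset, and key contact later would mean a vertical one.

```bash
python3 -m crank '[[[0,0,0.2,0,0,0],[0,0,0,0,0,0],[0,0,0,0,0,0]]]'; python3 -m crank '[[[0,0,0.2,0,0,0],[0,0,0,0,0,0],[0,0,0,0,0,0]]]';python3 -m crank '[[[0,0,0.2,0,0,0],[0,0,0,0,0,0],[0,0,0,0,0,0]]]'
```

```text
time: 13.03
tool_pos: [0.4972, -0.1567, 0.0634]
tcp_rot: [-3.09, -0.568, 0.0]
wrist_force: [-0.4, -0.7, -1.4]
width: -0.001
grip_force: 0.0
time: 13.28
tool_pos: [0.4972, -0.1567, 0.0613]
tcp_rot: [-3.09, -0.568, 0.001]
wrist_force: [0.2, 0.5, 0.4]
width: 0.0
grip_force: 0.0
time: 13.53
tool_pos: [0.4972, -0.1567, 0.0593]
tcp_rot: [-3.09, -0.568, 0.0]
wrist_force: [0.3, -0.5, -0.1]
width: -0.002
grip_force: 0.0
```

There is no contact below the case top, so the offset is vertical. Continuing down slowly.

```bash
for i in 1; do python3 -m crank '[[[0,0,0.2,0,0,0],[0,0,0.2,0,0,0],[0,0,0,0,0,0],[0,0,0,0,0,0]]]'; done
python3 - <<'E'
from h import *
# tip tracking: dark finger vs initial picture, at side view
a=cv2.imread("pics/side0.png").astype(int).sum(2);b=read_camera("side").astype(int).sum(2)
g0=b[160:200,395:425]
for r in range(164,200,2): print(r," ".join("%3d"%v for v in (b[r,396:424:2]//3)))
E
```

```text
time: 13.87
tool_pos: [0.4971, -0.1567, 0.0552]
tcp_rot: [-3.089, -0.568, 0.001]
wrist_force: [-0.6, -0.6, 0.1]
width: 0.001
grip_force: 0.0
164  15  17  29  18  11  13  21  22  26  18  20   2  82  61
166  17  17  18  13   8  11  28  20  18   8  11  99 107 104
168  18  17  13  18   5   6  20  23  10   5  29 107 107 110
170  12  14  18  22   2   0   9   7   6   5  90 106 107 109
172  30  26  32  24   5   1  10   2   0   0  46  85 108 112
174  33  30  32  30  36   9   6   0   7   9  43  50  56  90
176  32  27  32  33  31   6   3   3  39  17  21  46  50  54
178  31  30  30  36  20   6   2   6  42  16  14  23  37  49
180  29  31  17  32   5   7   6   9  39  13  14  17  13  31
182  29  18  11  18  20  40  24  25  33  27  26  15  16  16
184  16  16  13  18  48  56  54  44  26  29  30  32  29  16
186  13  18  15  48  56  55  47  35  15  15  21  28  27  28
188  15  14  48  53  55  46  36  16  17  19  17  16  29  29
190  15  15  50  58  49  42  17  12  17  14  14  16  29  32
192  16  29  43  46  41  17  18  16  13  16  12  30  26  31
194  19  18  28  40  16  14  11  15  15  17  26  27  28  28
196  25  13  19  14  16  21  18  14  18  30  29  31  30  31
198  28  26  21  11  19  20  14  17  27  29  31  31  28  31
```

```bash
python3 -m crank '[[[0,0,0.2,0,0,0],[0,0,0.2,0,0,0],[0,0,0,0,0,0],[0,0,0,0,0,0]]]'; python3 -m crank '[[[0,0,0.2,0,0,0],[0,0,0.1,0,0,0],[0,0,0,0,0,0],[0,0,0,0,0,0]]]';  python3 -m crank '[[[0,0,0.2,0,0,0],[0,0,0,0,0,0],[0,0,0,0,0,0]]]'
```

```text
time: 14.25
tool_pos: [0.4971, -0.1567, 0.0512]
tcp_rot: [-3.089, -0.568, 0.001]
wrist_force: [-0.0, 0.4, 0.1]
width: 0.001
grip_force: 0.0
time: 14.58
tool_pos: [0.4972, -0.1567, 0.0483]
tcp_rot: [-3.09, -0.568, 0.0]
wrist_force: [-0.5, 0.3, 0.0]
width: 0.002
grip_force: 0.0
time: 14.83
tool_pos: [0.4972, -0.1567, 0.0463]
tcp_rot: [-3.09, -0.568, 0.0]
wrist_force: [-0.2, 0.5, -0.3]
width: 0.001
grip_force: 0.0
```

```bash
python3 -m crank '[[[0,0,0.2,0,0,0],[0,0,0,0,0,0],[0,0,0,0,0,0]]]'; python3 -m crank '[[[0,0,0.2,0,0,0],[0,0,0,0,0,0],[0,0,0,0,0,0]]]'
python3 - <<'E'
from h import *
b=read_camera("side").astype(int).sum(2)//3
for r in range(170,200,2): print(r," ".join("%3d"%v for v in b[r,396:424:2]))
s=read_state();print(s["q"],s["joint_torque"],s["wrist_force"])
E
```

```text
time: 15.08
tool_pos: [0.4972, -0.1567, 0.0443]
tcp_rot: [-3.09, -0.568, 0.0]
wrist_force: [0.0, 0.6, -0.2]
width: 0.002
grip_force: 0.0
time: 15.33
tool_pos: [0.4972, -0.1567, 0.0423]
tcp_rot: [-3.09, -0.568, 0.0]
wrist_force: [0.8, -0.7, -0.7]
width: 0.004
grip_force: 0.0
170  11  13  19  12   2  12  17  21   9  15  89 110 109 109
172  33  23  33   8   3  19  23  21   9  12  54  86 109 110
174  29  28  29   6   3   8  16  15   5  12  46  47  53  90
176  30  27  29   3   0   0   6   8   7   3  24  42  49  56
178  29  29  30  34  17   6   0   0   4  15  14  15  37  52
180  29  31  19  38   6   4   7  16  28  10  12  19  18  32
182  28  17  16  41   1   8   7  26  33  28  25  20  18  14
184  14  15  18  41   4   6   4  38  21  30  30  31  25  18
186  15  16  15  45  36  29  10  41  18  17  20  30  30  30
188  18  15  50  55  58  44  33  21  18  14  16  17  29  28
190  15  20  52  59  48  38  18  14  17  16  19  12  31  29
192  15  30  46  49  42  22  16  18  17  16  15  26  30  33
194  18  16  29  43  14  16  17  14  14  17  28  22  33  30
196  27  15  13  17  15  17  13  16  18  29  30  29  27  30
198  29  28  21  15  17  13  15  18  26  31  31  29  29  27
[-0.3532  0.1233  2.0739 -0.      0.9446  0.8538] [ -0.0001 -38.0182 -31.0702   0.       0.0036  -0.    ] [ 0.1064 -0.0125  0.2601]
```

The tip now covers the rear of the bar key (lower edge at row 186), with roughly 8 mm still to go.

```bash
python3 -m crank '[[[0,0,0.2,0,0,0],[0,0,0.2,0,0,0],[0,0,0,0,0,0],[0,0,0,0,0,0]]]'; for i in 1 2 3; do python3 -m crank '[[[0,0,0.1,0,0,0],[0,0,0,0,0,0],[0,0,0,0,0,0]]]' | egrep "tool_pos|force"; done
```

```text
time: 15.72
tool_pos: [0.4977, -0.1569, 0.0388]
tcp_rot: [3.089, 0.568, 0.001]
wrist_force: [-0.2, 0.8, 2.7]
width: -0.004
grip_force: 1.4
tool_pos: [0.4977, -0.1569, 0.0378]
wrist_force: [0.3, 0.1, 3.0]
grip_force: 1.7
tool_pos: [0.4977, -0.1569, 0.0367]
wrist_force: [0.3, -0.8, 4.1]
grip_force: 2.0
tool_pos: [0.4977, -0.1569, 0.0357]
wrist_force: [0.2, -0.1, 4.1]
grip_force: 2.3
```

The key is moving: contact was near z≈0.041, so it should be fully down near 0.035. The shut fingertips sit about 31 mm above the reported TCP.

```bash
for i in 1 2 3; do python3 -m crank '[[[0,0,0.1,0,0,0],[0,0,0,0,0,0],[0,0,0,0,0,0]]]' | egrep "tool_pos|force"; done
```

```text
tool_pos: [0.4977, -0.1569, 0.0352]
wrist_force: [-0.5, 0.5, 7.8]
grip_force: 4.1
tool_pos: [0.4978, -0.157, 0.0351]
wrist_force: [-1.9, 0.4, 13.2]
grip_force: 7.0
tool_pos: [0.4978, -0.157, 0.035]
wrist_force: [-6.5, 1.5, 20.3]
grip_force: 10.0
```

The bar is fully down at 0.035. Releasing it and pressing square, with small steps near the bottom.

```bash
python3 -m crank '[[[0,0,-0.5,0,0,0],[0,0,-1.5,0,0,0],[0,0,-1.5,0,0,0],[0,0,-0.5,0,0,0],[0,0,0,0,0,0],[0,0,0,0,0,0]]]'
python3 -m crank '[[[-0.3,0.7,0,0,0,0],[-0.7,1.6,0,0,0,0],[-0.7,1.6,0,0,0,0],[-0.6,1.4,0,0,0,0],[-0.3,0.7,0,0,0,0],[0,0,0,0,0,0],[0,0,0,0,0,0],[0,0,0,0,0,0]]]'
python3 -c "
from h import *
print(to((.4944,-.2222,.035)))"
```

```text
time: 17.72
tool_pos: [0.4967, -0.1566, 0.0717]
tcp_rot: [-3.089, -0.568, 0.001]
wrist_force: [0.1, 0.5, -0.3]
width: -0.002
grip_force: 0.0
time: 18.38
tool_pos: [0.4939, -0.2215, 0.0719]
tcp_rot: [-3.089, -0.568, 0.001]
wrist_force: [-0.1, -0.0, 0.7]
width: -0.002
grip_force: 0.0
[0.0249 0.0886 3.6859]
```

```bash
python3 -m crank '[[[0,0,1,0,0,0],[0,0,1,0,0,0],[0,0,0.6,0,0,0],[0,0,0.3,0,0,0],[0,0,0.3,0,0,0],[0,0,0.2,0,0,0],[0,0,0.2,0,0,0],[0,0,0,0,0,0]]]'
python3 -m crank '[[[0,0,0.1,0,0,0],[0,0,0,0,0,0],[0,0,0,0,0,0]]]'
python3 -m crank '[[[0,0,0.1,0,0,0],[0,0,0,0,0,0],[0,0,0,0,0,0]]]'
```

```text
time: 19.05
tool_pos: [0.4941, -0.2217, 0.0364]
tcp_rot: [-3.089, -0.568, 0.001]
wrist_force: [-2.0, 3.6, 4.8]
width: 0.001
grip_force: 2.0
time: 19.3
tool_pos: [0.4945, -0.222, 0.0358]
tcp_rot: [-3.09, -0.568, -0.0]
wrist_force: [-3.4, 2.6, 4.5]
width: -0.002
grip_force: 2.2
time: 19.55
tool_pos: [0.4946, -0.2222, 0.0352]
tcp_rot: [3.09, 0.568, 0.001]
wrist_force: [-4.0, 2.3, 7.5]
width: -0.001
grip_force: 3.9
```

```bash
python3 -m crank '[[[0,0,0.1,0,0,0],[0,0,0,0,0,0],[0,0,0,0,0,0]]]'
python3 -m crank '[[[0,0,-0.5,0,0,0],[0,0,-1.5,0,0,0],[0,0,-1.5,0,0,0],[0,0,-0.5,0,0,0],[0,0,0,0,0,0],[0,0,0,0,0,0]]]' 
python3 -m crank '[[[0.8,-0.3,0,0,0,0],[1.8,-0.7,0,0,0,0],[2,-0.8,0,0,0,0],[2,-0.8,0,0,0,0],[1.5,-0.6,0,0,0,0],[0.6,-0.3,0,0,0,0],[0,0,0,0,0,0],[0,0,0,0,0,0]]]'
python3 -c "
from h import *
print(to((.5637,-.1581,.035)))"
```

```text
time: 19.8
tool_pos: [0.4946, -0.2222, 0.0351]
tcp_rot: [3.09, 0.568, 0.0]
wrist_force: [-5.2, 4.1, 13.2]
width: 0.0
grip_force: 6.7
time: 20.3
tool_pos: [0.4947, -0.2225, 0.0734]
tcp_rot: [3.089, 0.568, 0.001]
wrist_force: [-0.5, 0.9, -0.4]
width: -0.001
grip_force: 0.0
time: 20.97
tool_pos: [0.5627, -0.1582, 0.0728]
tcp_rot: [-3.089, -0.57, 0.002]
wrist_force: [-0.4, -0.0, -0.3]
width: 0.001
grip_force: 0.0
[0.1012 0.0302 3.7767]
```

```bash
python3 -m crank '[[[0.1,0,1,0,0,0],[0,0,1,0,0,0],[0,0,0.6,0,0,0],[0,0,0.3,0,0,0],[0,0,0.3,0,0,0],[0,0,0.3,0,0,0],[0,0,0.2,0,0,0],[0,0,0,0,0,0]]]'
python3 -m crank '[[[0,0,0.1,0,0,0],[0,0,0,0,0,0],[0,0,0,0,0,0]]]'
python3 -m crank '[[[0,0,0.1,0,0,0],[0,0,0,0,0,0],[0,0,0,0,0,0]]]'
```

```text
time: 21.63
tool_pos: [0.5636, -0.1583, 0.0364]
tcp_rot: [-3.09, -0.568, 0.002]
wrist_force: [-4.0, -0.2, 4.5]
width: 0.002
grip_force: 2.1
time: 21.88
tool_pos: [0.5642, -0.1583, 0.0359]
tcp_rot: [3.089, 0.568, -0.0]
wrist_force: [-4.3, -1.1, 4.3]
width: -0.001
grip_force: 2.2
time: 22.13
tool_pos: [0.5644, -0.1583, 0.0352]
tcp_rot: [3.089, 0.568, 0.0]
wrist_force: [-4.6, 0.1, 8.3]
width: 0.001
grip_force: 3.7
```

```bash
python3 -m crank '[[[0,0,0.1,0,0,0],[0,0,0,0,0,0],[0,0,0,0,0,0]]]'
python3 -m crank '[[[0,0,-0.5,0,0,0],[0,0,-1.5,0,0,0],[0,0,-1.5,0,0,0],[0,0,-0.5,0,0,0],[0,0,0,0,0,0],[0,0,0,0,0,0]]]' 
python3 -m crank '[[[-0.3,-0.8,0,0,0,0],[-0.7,-1.8,0,0,0,0],[-0.8,-2,0,0,0,0],[-0.8,-2,0,0,0,0],[-0.6,-1.5,0,0,0,0],[-0.3,-0.6,0,0,0,0],[0,0,0,0,0,0],[0,0,0,0,0,0]]]'
python3 -c "
from h import *
print(to((.5003,-.0897,.035)))"
```

```text
time: 22.38
tool_pos: [0.5644, -0.1583, 0.0351]
tcp_rot: [3.089, 0.569, 0.0]
wrist_force: [-6.5, 0.0, 12.8]
width: 0.004
grip_force: 6.2
time: 22.88
tool_pos: [0.5647, -0.158, 0.0734]
tcp_rot: [3.089, 0.568, 0.002]
wrist_force: [0.9, 0.1, -0.1]
width: 0.003
grip_force: 0.0
time: 23.55
tool_pos: [0.5004, -0.0891, 0.0731]
tcp_rot: [3.089, 0.569, -0.0]
wrist_force: [0.3, 0.2, -0.3]
width: -0.0
grip_force: 0.0
[-0.0277  0.0491  3.8089]
```

```bash
python3 -m crank '[[[0,0,1,0,0,0],[0,0,1,0,0,0],[0,0,0.6,0,0,0],[0,0,0.3,0,0,0],[0,0,0.3,0,0,0],[0,0,0.3,0,0,0],[0,0,0.2,0,0,0],[0,0,0,0,0,0]]]'
python3 -m crank '[[[0,0,0.1,0,0,0],[0,0,0,0,0,0],[0,0,0,0,0,0]]]'
python3 -m crank '[[[0,0,0.1,0,0,0],[0,0,0,0,0,0],[0,0,0,0,0,0]]]'
python3 -m crank '[[[0,0,0.1,0,0,0],[0,0,0,0,0,0],[0,0,0,0,0,0]]]'
```

```text
time: 24.22
tool_pos: [0.5, -0.0894, 0.0363]
tcp_rot: [-3.09, -0.568, 0.002]
wrist_force: [-2.9, -0.3, 4.7]
width: 0.001
grip_force: 2.1
time: 24.47
tool_pos: [0.5004, -0.0894, 0.0358]
tcp_rot: [3.09, 0.568, -0.0]
wrist_force: [-5.3, -1.3, 4.5]
width: -0.001
grip_force: 2.2
time: 24.72
tool_pos: [0.5006, -0.0893, 0.0352]
tcp_rot: [3.089, 0.568, 0.0]
wrist_force: [-4.6, -0.6, 8.2]
width: 0.001
grip_force: 4.0
time: 24.97
tool_pos: [0.5006, -0.0893, 0.0351]
tcp_rot: [3.09, 0.569, -0.0]
wrist_force: [-7.5, 0.2, 13.9]
width: -0.004
grip_force: 7.1
```

All four keys bottomed out. Retreating, then checking numerically that the head is unmoved, since the picture-viewing budget is used up.

```bash
python3 -m crank '[[[0,0,-0.5,0,0,0],[0,0,-1.5,0,0,0],[0,0,-2,0,0,0],[0,0,-2,0,0,0],[0,0,-2,0,0,0],[0,0,-1,0,0,0],[0,0,0,0,0,0],[0,0,0,0,0,0]]]'
python3 -m crank '[[[0,0,0,0,0,0],[0,0,0,0,0,0],[0,0,0,0,0,0],[0,0,0,0,0,0]]]'
python3 - <<'E'
from h import *
S=read_camera("side").astype(np.uint8);A=cv2.imread("pics/side0.png");F=cv2.imread("pics/f.png")
g=lambda a:np.clip((a/255.)**.45*255,0,255).astype(np.uint8)
d=cv2.absdiff(cv2.resize(g(S[260:400,220:340]),(400,467)),F[:,:400]);d=cv2.blur(d,(9,9)).max(2)
print("head/jar vs after release: max",d.max(),"frac>40",(d>40).mean())
for n,(r0,r1,c0,c1) in dict(ba=(280,340,150,195),bb=(225,285,205,245),spare=(212,246,228,262)).items():
    e=cv2.blur(cv2.absdiff(S[r0:r1,c0:c1],A[r0:r1,c0:c1]),(3,3)).max(2);print(n,e.max())
print(read_state()["wrist_force"])
E
```

```text
time: 25.63
tool_pos: [0.5012, -0.0892, 0.1236]
tcp_rot: [3.089, 0.568, 0.003]
wrist_force: [0.3, -0.3, -0.7]
width: 0.004
grip_force: 0.0
time: 25.97
tool_pos: [0.4998, -0.0891, 0.1223]
tcp_rot: [-3.089, -0.568, 0.003]
wrist_force: [1.2, -0.1, -0.1]
width: 0.002
grip_force: 0.0
head/jar vs after release: max 26 frac>40 0.0
ba 10
bb 9
spare 10
[ 0.2502 -0.8541 -0.2953]
```

```bash
python3 -c "
from workcell import *
print(finish_job())"
```

```text
the job is handed in; nothing more can be done
None
```

The job is handed in at about 26 s: the head sits level on the jar lid, and the bar, square, small and large keys were each pressed fully down and released in that order. Cancel was never touched, and the final side-camera check showed the jar, bottles and spare lid unmoved.

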